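# Right the fallen beaker in its row and put the piping nozzles away in it

## Task

The white beaker has fallen over: stand it upright in its place on the wooden tray, midway between the two spice jars, setting it down rather than dropping it, and let go of it. Then put both steel piping nozzles from the cutting board into it, letting each go only once it is close above the beaker's mouth. Leave the jars, the bottle stopper and the spoon where they are.

Things in the scene. Friction and masses are not known exactly. Their poses are not given: they have to be found in the camera images.
- beaker: straight round white ceramic beaker, no handle, outer diameter 60 mm, 80 mm high, wall 4 mm, base 6 mm thick, open at one end, about 0.22 kg. Origin: centre of its underside; z axis from there to the mouth. At the start it lies on its side on the counter (origin 30 mm up), mouth pointing away from the robot within 0.5 rad of world x; it can roll if pushed
- beaker_mouth (a point): centre of the beaker's mouth, 80 mm from the underside along the beaker's z axis
- tray: wooden tray fixed on the counter, 120 mm (its x) by 360 mm (its y), rim 14 mm high, walls and floor 6 mm thick, so the inner floor is 108 by 348 mm. Origin: centre of the underside, on the counter; its y axis runs along the row of jars
- gap (a point): centre of the tray, on its inner floor (6 mm above the counter): the beaker's place, midway between the jars; axes as the tray's
- jar_a: closed glass spice jar with steel lid, diameter 48 mm, 75 mm high, standing on the tray about 125 mm from the gap's centre along the row, at either end; leave it. Origin: centre of its underside, z up
- jar_b: closed glass spice jar with pale wooden lid, same size as the other, standing about 125 mm on the other side of the gap; leave it. Origin: centre of its underside, z up
- board: bamboo cutting board fixed on the counter, 200 mm (its x) by 260 mm (its y), 15 mm thick. Origin: centre of its underside; z up
- nozzle_large: steel piping nozzle standing on the board, narrow end up: below a straight round collar of diameter 26 mm and height 18 mm, above it a cone that narrows to 10 mm at the top, 42 mm high in all, 30 g. Origin: centre of its wide underside; z axis towards the narrow end
- nozzle_small: steel piping nozzle standing on the board, narrow end up: collar of diameter 20 mm and height 18 mm, then a cone that narrows to 10 mm, 36 mm high in all, 20 g. Origin: centre of its wide underside; z axis towards the narrow end
- stopper: cork bottle stopper standing on the board in one row with the nozzles: cork of diameter 20 mm and height 22 mm with a dark wooden cap of diameter 30 mm, 32 mm high in all; leave it. Origin: centre of its underside
- spoon: steel teaspoon, 150 mm long, all steel, lying along the board's edge nearest the robot; leave it. Origin: on its underside, near its middle
Not all that is in view belongs to the job. Leave any yellow look-alike of the jar_a alone. Leave any orange look-alike of the nozzle_large alone.

How it is judged:
By the outcome, as a careful person would: the job done as asked, in the order asked, and still so for the second after the job is handed in, with the robot touching nothing.
It also fails if it takes over 69 s, if anything falls off the work surface, if the arm or the gripper's body presses on something with over 40 N, if the wrist force passes 120 N, or if a joint passes its speed limit or range.

## Robot

A 6-joint arm with a two-finger parallel gripper is mounted at the origin on the work surface. World frame = base frame: x ahead of the robot, y to its left, z up, the work surface at z = 0. Lengths are in m, angles in rad, forces in N, time in s.
With the tool pointing down it reaches from about 0.35 to 0.725 m from the base axis. Payload 6 kg.
Tool frame: the origin (TCP) lies between the finger pads; the fingertips stand 22 mm ahead of it and the grasp point (between the pads) lies 3 mm ahead of it; z points along the fingers, y is the line along which they close (so a half turn about z gives the same grasp; the last joint's range is limited). The gripper opens to 85 mm and grips with 20 to 120 N. Pads are 22 mm wide; open, the fingers measure 114 mm over their backs; the gripper's body (76 mm by 85 mm) begins 54 mm behind the grasp point. The pads swing forward as they close: fully open they stand 13 mm farther back than shut.
Start: joints at [-1.015, 0.04, 0.085, 0, -1.615, -0.334], TCP at [0.132, -0.585, 0.253] pointing down, gripper open.
Joint ranges: [-2.56, 2.56], [-1.29, 2.01], [-1.08, 1.49], [-3.29, 1.98], [-2.81, -0.18], [-2.99, 2.99]. Speed limits (rad/s): [2.57, 2.57, 3.01, 3.14, 3.14, 3.14].

## Interface

Orientations are given as a unit quaternion [x, y, z, w].
In Python, from bench import r gives the robot as it stands.
- The arm moves only by the tool step_arm, never from a script. Its argument "moves" is a list of rows, each a list of 5 numbers: the shift along the world's x, y, z normalised to -1 to 1, where 1 is 30 cm, then the turn about the world's z normalised to -1 to 1, where 1 is 90 degrees, then the closure, from -1 (fully open) to 1 (shut). A call has 1 to 20 rows; each row is the pose to reach, as a shift and turn from the pose commanded when the call began; what a row does not reach only later rows make up. A row lasts 1/8 s, in which the tool goes at most 62.5 mm and 10.7 degrees, less where a joint would pass 70% of its speed; a pose out of reach is approached as far as the arm can. A call with a number of a shift or a turn outside -1 to 1 is refused whole. A call with a gripper value outside its range is refused whole. The fingers move at their own pace and stop on an object; the grip force is fixed at half the most. Time passes only in rows, so rows that repeat a pose let the fingers close. It gives the time, the measured TCP pose, the force, the opening and the grip force at its end, in the units of the state.
- r.observe(): the state, without advancing time (a new reading comes with each control period).
- r.read_camera(name): name is "scene" or "top"; returns (picture, depth): 420x560x3 uint8, red, green, blue; 420x560 float32, m along the optical axis (not along the pixel's ray), 0 where there is no reading.
- r.camera_params(name): a dict with "fx", "fy", "cx", "cy" (pixels), "k1" (the pictures are not rectified: a ray, as slopes to the right and down, at radius r is drawn at 1 + k1 r^2 times it, then the intrinsics apply), "world_to_cam" (4x4, takes a point from world to camera coordinates). Camera axes: x right, y up, looking along -z (the intrinsics and any distortion apply to the point x, -y, -z); pixel columns grow to the right and rows downward; lengths in m; the calibration is good to about 2 mm. A picture is of the moment at which its call begins. camera_params takes no time and is no camera call.
- r.close_job(): hands the job in; it is judged then, once.
The state is a dict: "time": time; "joint_positions": joint angles; "joint_vel": joint speeds; "effort": joint torques, N m; "ee_pos": TCP position; "orientation": TCP orientation; "wrist_force": force on the tool from outside, world axes, zero at the start; "moment": the same for the moment, N m; "finger_gap": opening from 0.0 (shut) to 1.0 (fully open); "grip_force": force on a finger pad.
Only numpy, scipy, OpenCV 4.12 (cv2) and the standard library are available. Lean on these libraries where they do the work, as an engineer would, in place of code of your own. Each camera call takes 0.05 s, during which the arm holds its last target. There are 200 camera calls.

## Working session

There is one attempt and no reset: what is moved stays moved. The work goes in short steps, Python scripts to look and compute and a tool call to move; the robot and the scene stay as the last step left them, time stands still between calls to the robot, and variables do not carry over. Pictures are saved under pics/ and viewed, at most 10 in all, crops included, and the job is handed in when it is done.

Besides the shell and the picture viewer there is one more tool, called after "Emit:" as name([rows], argument=value, ...), one row to a line, values as JSON. step_arm: Moves the arm, as the interface text tells. Its arguments: {"type":"object","properties":{"moves":{"type":"array"}},"required":["moves"]}

```bash
mkdir -p pics; cat > h.py <<'E'
import numpy as np, cv2
from bench import r
def cam(n):
    p=r.camera_params(n); K=np.array([[p['fx'],0,p['cx']],[0,p['fy'],p['cy']],[0,0,1]]); return K,np.array([p['k1'],0,0,0,0.]),np.array(p['world_to_cam'])
def ray(n,uv):
    K,d,T=cam(n); a=cv2.undistortPoints(np.array(uv,float).reshape(-1,1,2),K,d)[:,0]
    v=np.c_[a[:,0],-a[:,1],-np.ones(len(a))]; R=T[:3,:3]; return -R.T@T[:3,3], v@R   # origin, dirs (depth-1)
def onplane(n,uv,z):
    o,v=ray(n,uv); return o+v*((z-o[2])/v[:,2])[:,None]
def cloud(n,D):
    h,w=D.shape; uv=np.stack(np.meshgrid(np.arange(w),np.arange(h)),-1).reshape(-1,2)
    o,v=ray(n,uv); return (o+v*D.reshape(-1,1)).reshape(h,w,3)
def proj(n,P):
    K,d,T=cam(n); q=np.atleast_2d(P)@T[:3,:3].T+T[:3,3]; q=q*[1,-1,-1]
    return cv2.projectPoints(q,np.zeros(3),np.zeros(3),K,d)[0][:,0]
def snap(n,name):
    im,D=r.read_camera(n); cv2.imwrite(f'pics/{name}.png',im[...,::-1]); np.savez(f'pics/{name}.npz',im=im,D=D); return im,D
E
python3 - <<'E'
from h import *
print(r.observe())
for n in('top','scene'):
    im,D=snap(n,n+'0'); print(n,cam(n)[0][0,0],ray(n,[[280,210]]),(D>0).mean())
E
```

```text
{'time': 0.0, 'joint_positions': array([-1.01528455e+00,  4.08082182e-02,  8.37965301e-02, -4.79688303e-04,
       -1.61545959e+00, -3.33721571e-01]), 'joint_vel': array([ 0.00131134,  0.00230303, -0.0001616 , -0.00056698, -0.00046805,
       -0.0015665 ]), 'effort': array([-7.28580726e-04, -3.68207359e+01,  3.47418308e+01,  6.93232164e+00,
       -5.28108751e-03, -1.16992896e-05]), 'ee_pos': array([ 0.13202676, -0.58500392,  0.25226984]), 'orientation': array([-1.10678352e-01,  9.93855897e-01,  8.59112512e-04, -1.43890269e-04]), 'wrist_force': array([ 0.03049557,  0.80306842, -0.42382449]), 'moment': array([ 0.01555013,  0.02785207, -0.00865295]), 'grip_force': 0.0, 'finger_gap': 1.0064689838470295}
top 541.5285160279467 (array([ 0.47739278, -0.00610568,  1.13550798]), array([[ 0.08507478,  0.01354214, -0.99641478]])) 0.9961947278911565
scene 379.9537199453105 (array([ 1.03537138, -0.22754342,  0.54905735]), array([[-0.6369282 ,  0.33250724, -0.69556442]])) 0.9957695578231293
```

View pics/top0.png

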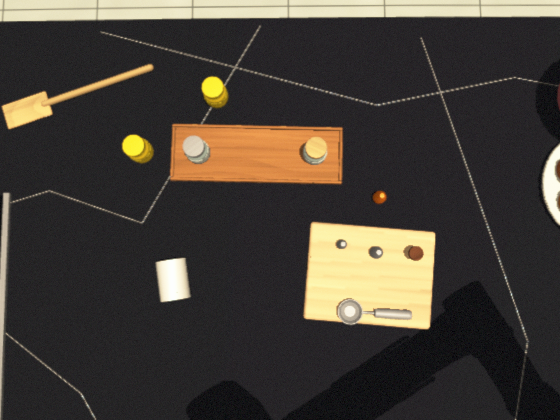

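View pics/scene0.png

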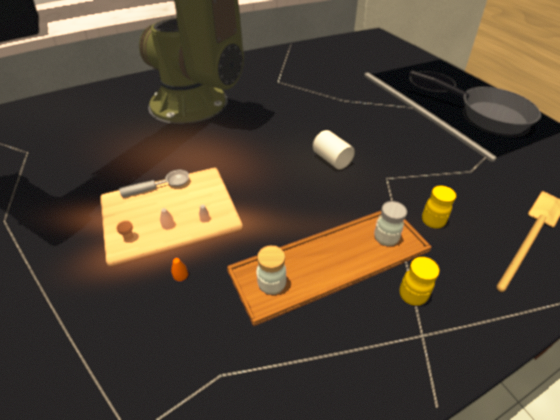

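Top view: beaker (173,280), mouth towards the top of the picture. Tray centre is near (257,154), with steel-lid jar_a at (196,148) and wood-lid jar_b at (315,150). Board row: small nozzle (341,244), large nozzle (376,252), stopper (415,253). Possible mix-ups:
- Orange decoy nozzle at (380,197): leave it.
- Yellow jars at (214,91) and (137,149): leave them.
- Stopper, with its brown cap, at (415,253): leave it.

In the scene view the beaker is at (334,150), the nozzles at (204,213) and (167,218), and the stopper at (125,229).

```bash
cat > m.py <<'E'
from h import *
Z={n:np.load(f'pics/{n}0.npz') for n in('top','scene')}
C={n:cloud(n,Z[n]['D']) for n in Z}
def near(n,c,rad,zlo,zhi):
    P=C[n].reshape(-1,3); m=(np.hypot(*(P[:,:2]-c).T)<rad)&(P[:,2]>zlo)&(P[:,2]<zhi); return P[m],Z[n]['im'].reshape(-1,3)[m]
E
python3 - <<'E'
from m import *
T=C['top']
for k,uv in dict(beaker=(173,280),jara=(196,148),jarb=(315,150),tray=(255,160),ns=(341,244),nl=(376,252),st=(415,253),board=(350,285)).items():
    print(k,T[uv[1],uv[0]].round(4))
for k,uv in dict(beaker=(334,150),ns=(204,213),nl=(167,218),st=(125,229),tray=(330,265),board=(190,235)).items():
    print('s',k,C['scene'][uv[1],uv[0]].round(4))
for n in C:
    c=T[280,173,:2]; P,_=near(n,c,.065,.012,.08)
    q,s,V=np.linalg.svd(P[:,:2]-P[:,:2].mean(0),full_matrices=False); 
    (cx,cy),wh,a=cv2.minAreaRect((P[:,:2]*1000).astype(np.float32)); print(n,'beaker',len(P),cx,cy,wh,a,np.percentile(P[:,2],[2,50,98]).round(4))
    for k,uv,h in(('ns',(341,244),.036),('nl',(376,252),.042),('st',(415,253),.032)):
        c=T[uv[1],uv[0],:2]; P,_=near(n,c,.022,.021,.08); print(n,k,len(P),P[:,:2].mean(0).round(4),((P[:,:2].min(0)+P[:,:2].max(0))/2).round(4),np.percentile(P[:,2],98).round(4))
    for k,uv in(('ja',(196,148)),('jb',(315,150))):
        P,_=near(n,T[uv[1],uv[0],:2],.035,.072,.1); print(n,k,len(P),((P[:,:2].min(0)+P[:,:2].max(0))/2).round(4),np.percentile(P[:,2],[50,98]).round(4))
    H=cv2.cvtColor(Z[n]['im'],cv2.COLOR_RGB2HSV).reshape(-1,3); P=C[n].reshape(-1,3)
    g=np.hypot(*(P[:,:2]-T[160,255,:2]).T)<.25; g&=(H[:,0]<16)&(H[:,1]>120)&(H[:,2]>70)&(P[:,2]<.03)&(P[:,2]>.003)&(P[:,0]>.45+.0)
    print(n,'tray',cv2.minAreaRect((P[g][:,:2]*1000).astype(np.float32)))
S=Z['top']['im'][60:340,100:450]; s2=Z['scene']['im'][110:320,90:460]
cv2.imwrite('pics/c1.png',np.vstack([cv2.resize(Z['top']['im'][215:340,295:445],(600,500))[...,::-1][:400], ])) 
E
```

```text
beaker [0.4323 0.2208 0.0591]
jara [0.6919 0.1737 0.0813]
jarb [ 0.6859 -0.0618  0.0805]
tray [0.6806 0.0614 0.0047]
ns [ 0.5008 -0.1127  0.0511]
nl [ 0.4843 -0.1812  0.0577]
st [ 0.4817 -0.2605  0.0493]
board [ 0.4176 -0.1334  0.0141]
s beaker [0.4596 0.2099 0.05  ]
s ns [ 0.5106 -0.1178  0.0397]
s nl [ 0.4947 -0.1857  0.0426]
s st [ 0.4947 -0.2632  0.0493]
s tray [0.7049 0.0471 0.0064]
s board [ 0.533  -0.1564  0.0182]
top beaker 1182 433.0497131347656 226.87832641601562 (80.3958969116211, 58.03272247314453) 8.120701789855957 [0.0332 0.0556 0.063 ]
top ns 85 [ 0.5016 -0.1141] [ 0.4974 -0.1148] 0.054
top nl 139 [ 0.4844 -0.1831] [ 0.4845 -0.1848] 0.0593
top st 185 [ 0.4817 -0.2618] [ 0.4817 -0.2624] 0.0518
top ja 379 [0.6972 0.1807] [0.0816 0.0853]
top jb 374 [ 0.6915 -0.0628] [0.0812 0.0858]
top tray ((608.0758666992188, 61.57112121582031), (366.5195617675781, 298.78076171875), 88.06278991699219)
scene beaker 867 433.89013671875 225.5055694580078 (83.35254669189453, 62.03447723388672) 8.343175888061523 [0.0133 0.0473 0.061 ]
scene ns 136 [ 0.5083 -0.1191] [ 0.5067 -0.1183] 0.0517
scene nl 210 [ 0.4929 -0.1875] [ 0.4911 -0.187 ] 0.0581
scene st 245 [ 0.4871 -0.2634] [ 0.4836 -0.2635] 0.0496
scene ja 397 [0.6981 0.1782] [0.0806 0.0825]
scene jb 522 [ 0.694  -0.0645] [0.0809 0.0828]
scene tray ((629.30859375, 45.8546142578125), (409.6065673828125, 253.2002716064453), 87.93352508544922)
```

View pics/c1.png

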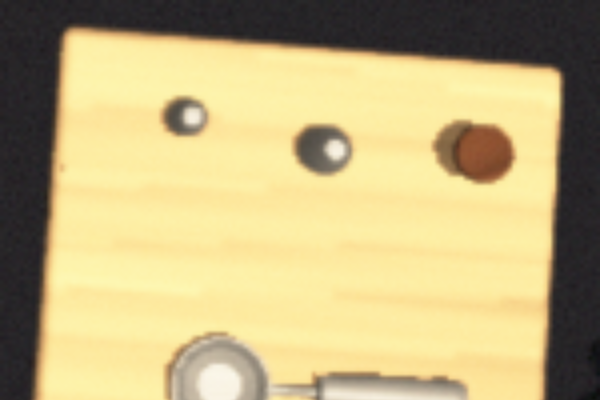

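The crop shows the two steel nozzles at left and centre and the capped cork stopper at right, so the choice is confirmed. Next I measure the tray outline and refine the nozzles.

```bash
python3 - <<'E'
from m import *
for n,seed in(('top',(255,160)),('scene',(330,265))):
    H=cv2.cvtColor(Z[n]['im'],cv2.COLOR_RGB2HSV); m=((H[...,0]<14)&(H[...,1]>150)&(H[...,2]>60)).astype(np.uint8)
    m=cv2.morphologyEx(m,cv2.MORPH_CLOSE,np.ones((3,3))); _,L=cv2.connectedComponents(m); M=L==L[seed[1],seed[0]]
    v,u=np.nonzero(M); P=onplane(n,np.c_[u,v],.014); P2=P[np.abs(C[n][v,u,2]-.014)<.006]
    print(n,M.sum(),cv2.minAreaRect((P[:,:2]*1000).astype(np.float32)),cv2.minAreaRect((P2[:,:2]*1000).astype(np.float32)))
    F=C[n][M]; print('floor z',np.median(F[:,2]))
from scipy.optimize import least_squares
t=np.linspace(0,2*np.pi,60)
def hull(n,x,y,ds,z0=.015):
    return proj(n,np.vstack([np.c_[x+d/2*np.cos(t),y+d/2*np.sin(t),0*t+z0+h] for d,h in ds]))
bb=lambda q:np.r_[q.min(0),q.max(0)]
for k,c,ds in(('ns',(.502,-.117),[(.02,0),(.02,.018),(.01,.036)]),('nl',(.486,-.187),[(.026,0),(.026,.018),(.01,.042)])):
    tgt={}
    for n in Z:
        H=cv2.cvtColor(Z[n]['im'],cv2.COLOR_RGB2HSV); b=bb(hull(n,*c,ds)); m=np.zeros(H.shape[:2],bool)
        x0,y0,x1,y1=b.astype(int)+[-6,-6,7,7]; m[y0:y1,x0:x1]=(H[y0:y1,x0:x1,1]<100)&(C[n][y0:y1,x0:x1,2]>.0175)
        v,u=np.nonzero(m); tgt[n]=np.r_[u.min()-.5,v.min()-.5,u.max()+.5,v.max()+.5]; print(n,m.sum(),b.round(1),tgt[n])
    f=lambda p:np.r_[tuple(bb(hull(n,p[0],p[1],ds,p[2]))-tgt[n] for n in Z)]
    s=least_squares(f,[*c,.015],x_scale=.01,loss='soft_l1',diff_step=1e-3); print(k,s.x.round(4),f(s.x).round(1))
E
```

```text
top 228805 ((589.75927734375, 13.86065673828125), (1222.7431640625, 888.3643798828125), 89.3934097290039) ((555.120361328125, 11.39764404296875), (1185.219970703125, 809.4075317382812), 89.88525390625)
floor z 0.0007828255818971286
scene 232577 ((-48.37811279296875, 368.156494140625), (3298.393798828125, 2194.5693359375), 63.731510162353516) ((136.308837890625, 844.844970703125), (2790.9716796875, 1517.13134765625), 89.86756896972656)
floor z 0.0009345371486142451
top 157 [336.5 238.7 347.2 248.7] [329.5 231.5 353.5 254.5]
scene 19 [198.2 204.  209.7 222.7] [199.5 204.5 204.5 209.5]
ns [ 0.4955 -0.1172  0.0174] [ 7.3 10.4 -6.  -2.7 -2.6 -3.4  3.8 10.2]
top 228 [369.1 244.8 383.3 257.7] [362.5 237.5 389.5 263.5]
scene 12 [159.3 208.  174.7 230.2] [161.5 208.5 165.5 211.5]
nl [ 0.4785 -0.1869  0.0159] [ 6.7 11.  -6.1 -2.1 -3.2 -3.3  8.1 15.8]
```

```bash
python3 - <<'E'
from m import *
for n,seed in(('top',(255,160)),('scene',(330,265))):
    I=Z[n]['im'].astype(int); print(I[seed[1],seed[0]],I[30,30])
    m=((I[...,0]>75)&(I[...,0]-I[...,2]>45)&(I[...,1]<.72*I[...,0])).astype(np.uint8); m=cv2.morphologyEx(m,cv2.MORPH_CLOSE,np.ones((3,3)))
    m=cv2.morphologyEx(m,cv2.MORPH_OPEN,np.ones((3,3))); _,L=cv2.connectedComponents(m); M=L==L[seed[1],seed[0]]
    v,u=np.nonzero(M); P=onplane(n,np.c_[u,v],.014)
    print(n,M.sum(),cv2.minAreaRect((P[:,:2]*1000).astype(np.float32)),'z',np.median(C[n][M][:,2]), cv2.boundingRect(m*M.astype(np.uint8)))
    Q=C[n][M]; Q=Q[Q[:,2]<.03]; print(cv2.minAreaRect((Q[:,:2]*1000).astype(np.float32)))
E
```

```text
[220 140  70] [36 31 35]
top 8687 ((693.1790771484375, 58.33440399169922), (361.5152893066406, 122.31167602539062), 88.25247192382812) z 0.006946198940370074 (170, 124, 173, 60)
((695.9786987304688, 58.947784423828125), (365.824951171875, 125.24644470214844), 88.1866226196289)
[220 130  45] [20 21 19]
scene 9499 ((696.6383056640625, 56.951698303222656), (365.18133544921875, 130.22137451171875), 88.25801849365234) z 0.006950540303253705 (227, 211, 204, 114)
((687.5542602539062, 64.7401351928711), (375.7103576660156, 137.01014709472656), 88.21353912353516)
```

Emit:
step_arm([
  [0.36,0.9,0,0,-1],
  [0.72,1,0,0,-1],
  [1,1,0,-0.05,-1],
  [1,1,0,-0.05,-1],
  [1,1,0,-0.05,-1],
  [1,1,0,-0.05,-1],
  [1,1,0,-0.05,-1],
  [1,1,0,-0.05,-1],
])

```text
time: 1.1
ee_pos: [0.434, -0.2827, 0.252]
orientation: [-0.074, 0.997, 0.001, -0.001]
wrist_force: [-0.2, -1.2, -1.1]
finger_gap: 0.999
grip_force: 0.0
```

Tray centre is about (0.694, 0.058) with the row at 88.2°. The beaker centre is (0.4335, 0.226), axis +8.2°. I move above the mouth end of the beaker.

Emit:
step_arm([
  [0,0.2,0,0,-1],
  [0,0.4,0,0,-1],
  [0.03,0.6,0,0,-1],
  [0.07,0.8,0,0,-1],
  [0.077,1,0,0,-1],
  [0.077,1,0,0,-1],
])

```text
time: 1.85
ee_pos: [0.4548, 0.0175, 0.2527]
orientation: [-0.074, 0.997, 0.0, -0.0]
wrist_force: [-0.7, -1.5, 0.6]
finger_gap: 1.0
grip_force: 0.0
```

Emit:
step_arm([
  [0,0.2,0,0,-1],
  [0,0.4,-0.1,0,-1],
  [0,0.6,-0.2,0,-1],
  [0,0.713,-0.3,0,-1],
  [0,0.713,-0.4,0,-1],
  [0,0.713,-0.45,0,-1],
  [0,0.713,-0.45,0,-1],
  [0,0.713,-0.45,0,-1],
])

```text
time: 2.85
ee_pos: [0.456, 0.2283, 0.12]
orientation: [-0.071, 0.997, 0.001, 0.001]
wrist_force: [0.1, -0.7, 0.8]
finger_gap: 1.0
grip_force: 0.0
```

Emit:
step_arm([
  [0,0,-0.12,0,-1],
  [0,0,-0.22,0,-1],
  [0,0,-0.3,0,-1],
  [0,0,-0.3,0,-1],
  [0,0,-0.3,0,-1],
  [0,0,-0.3,0,-0.35],
  [0,0,-0.3,0,-0.35],
  [0,0,-0.3,0,-0.35],
  [0,0,-0.3,0,-0.35],
  [0,0,-0.3,0,-0.35],
])

```text
time: 4.1
ee_pos: [0.4559, 0.2293, 0.0303]
orientation: [-0.072, 0.997, 0.001, 0.001]
wrist_force: [-2.0, -0.0, 5.8]
finger_gap: 0.689
grip_force: 63.8
```

Emit:
step_arm([
  [0,0,0,0,-0.38],
  [0,0,0,0,-0.38],
])

```text
time: 4.35
ee_pos: [0.4559, 0.2292, 0.0303]
orientation: [-0.072, 0.997, 0.001, 0.001]
wrist_force: [-1.6, -0.9, 5.6]
finger_gap: 0.696
grip_force: 63.8
```

Emit:
step_arm([
  [0,0,0,0,-0.39],
  [0,0,0,0,-0.39],
])

```text
time: 4.6
ee_pos: [0.4559, 0.2292, 0.0302]
orientation: [-0.072, 0.997, 0.001, 0.001]
wrist_force: [-1.2, -0.1, 4.7]
finger_gap: 0.698
grip_force: 52.6
```

Emit:
step_arm([
  [0,0,0,0,-0.4],
  [0,0,0,0,-0.4],
])

```text
time: 4.85
ee_pos: [0.4559, 0.2293, 0.0301]
orientation: [-0.072, 0.997, 0.001, 0.001]
wrist_force: [-1.2, -0.7, 5.8]
finger_gap: 0.702
grip_force: 38.5
```

Emit:
step_arm([
  [0,0,0,0,-0.405],
  [0,0,0,0,-0.405],
])

```text
time: 5.1
ee_pos: [0.4559, 0.2292, 0.0301]
orientation: [-0.072, 0.997, 0.001, 0.001]
wrist_force: [-1.3, 0.4, 5.6]
finger_gap: 0.708
grip_force: 31.8
```

Emit:
step_arm([
  [0,0,0,0,-0.418],
  [0,0,0.02,0,-0.418],
  [-0.01,-0.0015,0.04,0,-0.418],
  [-0.03,-0.004,0.06,0,-0.418],
  [-0.05,-0.007,0.08,0,-0.418],
  [-0.075,-0.011,0.095,0,-0.418],
  [-0.075,-0.011,0.095,0,-0.418],
])

```text
time: 5.98
ee_pos: [0.4323, 0.2256, 0.0574]
orientation: [-0.072, 0.997, 0.001, 0.0]
wrist_force: [0.5, 0.6, -2.5]
finger_gap: 0.711
grip_force: 15.8
```

```bash
python3 - <<'E'
from h import *
im,D=snap('scene','s1'); cv2.imwrite('pics/s1c.png',cv2.resize(im[60:220,240:440],(600,480))[...,::-1]); print(r.observe()['ee_pos'])
E
```

```text
[0.43242017 0.22547461 0.05701652]
```

View pics/s1c.png

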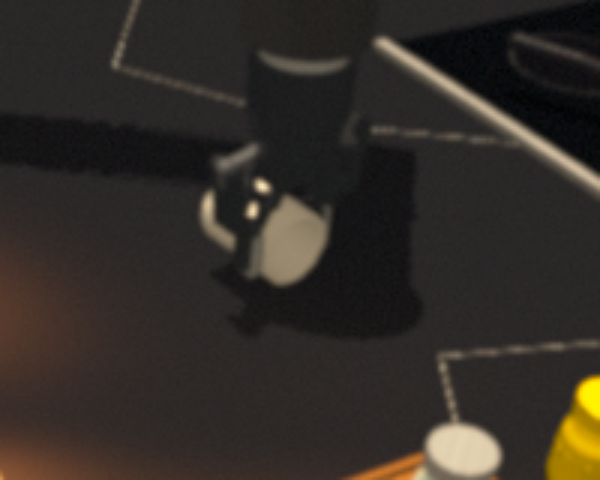

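The crop shows the held beaker with one end face at about (295,240) in the crop. I can't tell its tilt from this, so I use depth.

```bash
python3 - <<'E'
from h import *
for f in('scene0','s1'):
    Z=np.load(f'pics/{f}.npz'); P=cloud('scene',Z['D']); I=Z['im'].mean(-1)
    m=(I>90)&(np.hypot(P[...,0]-.433,P[...,1]-.226)<.09)&(P[...,2]>.004)&(P[...,2]<.12)
    Q=P[m]; u=np.array([.99,.143]); s=(Q[:,:2]-[.4335,.226])@u; w=(Q[:,:2]-[.4335,.226])@[-.143,.99]
    g=np.abs(w)<.012
    print(f,m.sum()); 
    i=np.argsort(s[g]); print(np.c_[s[g],Q[g][:,2]][i][::max(1,g.sum()//25)].round(3).tolist())
E
```

```text
scene0 955
[[-0.04, 0.056], [-0.036, 0.06], [-0.032, 0.06], [-0.027, 0.059], [-0.023, 0.062], [-0.019, 0.059], [-0.015, 0.059], [-0.011, 0.059], [-0.006, 0.06], [-0.003, 0.058], [0.001, 0.06], [0.005, 0.059], [0.009, 0.06], [0.011, 0.005], [0.014, 0.057], [0.016, 0.059], [0.018, 0.057], [0.021, 0.006], [0.024, 0.058], [0.026, 0.058], [0.028, 0.06], [0.031, 0.006], [0.033, 0.005], [0.035, 0.058], [0.036, 0.059], [0.039, 0.057], [0.04, 0.06]]
s1 577
[[-0.041, 0.087], [-0.027, 0.087], [-0.013, 0.037], [-0.011, 0.085], [-0.007, 0.033], [-0.005, 0.033], [-0.004, 0.032], [-0.002, 0.087], [-0.0, 0.087], [0.001, 0.088], [0.002, 0.087], [0.003, 0.086], [0.004, 0.088], [0.006, 0.086], [0.007, 0.032], [0.008, 0.034], [0.009, 0.032], [0.011, 0.035], [0.011, 0.083], [0.012, 0.034], [0.013, 0.033], [0.014, 0.033], [0.016, 0.083], [0.016, 0.033], [0.017, 0.033], [0.017, 0.031]]
```

```bash
cat > tilt.py <<'E'
from h import *
o=r.observe(); e=o['ee_pos']; u=np.array([.99,.143]); out=[]
for n in('scene','top'):
    im,D=r.read_camera(n); P=cloud(n,D); q=P-e
    m=(im.mean(-1)>80)&(np.hypot(q[...,0],q[...,1])<.1)&(q[...,2]<.05)&(P[...,2]>.003)
    I=im.astype(int); m&=(I.max(-1)-I.min(-1)<60)
    Q=q[m]; s=Q[:,:2]@u; w=Q[:,:2]@[-.143,.99]
    g=np.abs(w)<.012; i=np.argsort(s[g]); A=np.c_[s[g],Q[g][:,2]+e[2]][i]
    print(n,g.sum(),(A[::max(1,g.sum()//14)]*1000).round().astype(int).tolist())
print(e.round(4),o['grip_force'],o['wrist_force'].round(1))
E
echo
```

Emit:
step_arm([
  [0,0,0,0,-0.421],
  [0,0,0,0,-0.421],
])

```text
time: 6.28
ee_pos: [0.4326, 0.2252, 0.0565]
orientation: [-0.071, 0.997, -0.0, -0.0]
wrist_force: [-0.7, -0.7, -1.6]
finger_gap: 0.712
grip_force: 12.8
```

```bash
python3 tilt.py
```

```text
scene 146 [[-43, 85], [-12, 84], [-7, 84], [-2, 88], [-1, 86], [2, 86], [4, 83], [7, 34], [8, 87], [11, 87], [12, 33], [14, 86], [16, 31], [17, 85], [18, 32]]
top 166 [[-70, 3], [-62, 84], [-60, 85], [-58, 89], [-57, 88], [-55, 87], [-53, 87], [-52, 84], [-50, 87], [-48, 87], [-47, 89], [-45, 85], [-42, 87], [-39, 88], [-35, 84], [-30, 82]]
[0.4326 0.2252 0.0565] 12.77910721488297 [-0.7 -0.7 -1.6]
```

Emit:
step_arm([
  [0,0,0,0,-0.424],
  [0,0,0,0,-0.424],
])

```text
time: 6.62
ee_pos: [0.4326, 0.2253, 0.0567]
orientation: [-0.072, 0.997, -0.0, -0.0]
wrist_force: [-0.7, -0.9, -1.2]
finger_gap: 0.716
grip_force: 9.8
```

```bash
python3 tilt.py
```

```text
scene 147 [[-42, 86], [-13, 31], [-7, 30], [-4, 31], [-1, 35], [2, 84], [4, 31], [6, 85], [8, 85], [10, 86], [12, 86], [14, 86], [16, 33], [17, 30], [18, 85]]
top 167 [[-63, 85], [-62, 86], [-60, 86], [-59, 84], [-57, 87], [-55, 88], [-54, 83], [-52, 85], [-50, 86], [-48, 85], [-47, 84], [-45, 84], [-43, 85], [-40, 88], [-37, 81], [-30, 82]]
[0.4326 0.2253 0.0567] 9.847343293949962 [-0.7 -0.9 -1.2]
```

Emit:
step_arm([
  [0,0,0,0,-0.426],
  [0,0,0,0,-0.426],
  [0,0,0,0,-0.427],
  [0,0,0,0,-0.427],
])

```text
time: 7.22
ee_pos: [0.4326, 0.2253, 0.0568]
orientation: [-0.072, 0.997, 0.0, -0.0]
wrist_force: [0.0, 0.2, -1.7]
finger_gap: 0.71
grip_force: 7.1
```

```bash
python3 tilt.py
```

```text
scene 85 [[-28, 77], [-10, 25], [-3, 27], [0, 29], [3, 31], [5, 88], [6, 90], [6, 88], [8, 87], [14, 34], [16, 37], [21, 39], [24, 39], [26, 36], [29, 40]]
top 234 [[-74, 5], [-67, 51], [-65, 54], [-62, 60], [-59, 56], [-57, 62], [-54, 63], [-52, 64], [-49, 60], [-46, 67], [-44, 66], [-40, 69], [-36, 66], [-30, 71], [24, 44]]
[0.4326 0.2253 0.0568] 7.127884989604354 [ 0.   0.2 -1.7]
```

Emit:
step_arm([
  [0,0,0,0,-0.428],
  [0,0,0,0,-0.428],
  [0,0,0,0,-0.429],
  [0,0,0,0,-0.429],
])

```text
time: 7.82
ee_pos: [0.4326, 0.2253, 0.0567]
orientation: [-0.072, 0.997, 0.0, -0.0]
wrist_force: [-0.2, -0.8, -2.2]
finger_gap: 0.715
grip_force: 5.6
```

```bash
python3 tilt.py
```

```text
scene 73 [[-34, 72], [-9, 23], [-3, 87], [1, 29], [2, 83], [3, 88], [4, 87], [6, 33], [12, 34], [17, 37], [22, 40], [25, 41], [27, 42], [28, 41], [29, 40]]
top 228 [[-74, 4], [-67, 52], [-64, 52], [-62, 58], [-59, 59], [-56, 61], [-54, 62], [-51, 62], [-48, 64], [-46, 64], [-43, 65], [-39, 68], [-35, 66], [18, 35], [26, 43]]
[0.4326 0.2253 0.0567] 5.623952317982912 [-0.2 -0.8 -2.2]
```

It is swinging mouth-up about the pads, and the base edge has reached the counter. I raise it so it can swing on.

Emit:
step_arm([
  [0,0,0.01,0,-0.429],
  [0,0,0.02,0,-0.429],
  [0,0,0.03,0,-0.429],
  [0,0,0.04,0,-0.429],
  [0,0,0.05,0,-0.429],
  [0,0,0.06,0,-0.429],
  [0,0,0.07,0,-0.429],
  [0,0,0.07,0,-0.429],
])

```text
time: 8.93
ee_pos: [0.4327, 0.2254, 0.0781]
orientation: [-0.072, 0.997, 0.0, 0.0]
wrist_force: [0.2, 0.5, -2.1]
finger_gap: 0.714
grip_force: 5.7
```

```bash
python3 tilt.py
```

```text
scene 63 [[-35, 92], [-3, 110], [0, 110], [1, 111], [1, 108], [2, 108], [4, 107], [7, 56], [10, 52], [16, 58], [21, 61], [24, 61], [27, 63], [27, 64], [29, 63], [30, 62]]
top 237 [[-69, 68], [-66, 75], [-63, 75], [-61, 76], [-58, 76], [-55, 80], [-53, 82], [-50, 84], [-48, 86], [-45, 87], [-43, 87], [-39, 87], [-35, 91], [-29, 92], [23, 64]]
[0.4327 0.2254 0.0781] 5.6857787584885955 [ 0.2  0.5 -2.1]
```

Emit:
step_arm([
  [0,0,0,0,-0.43],
  [0,0,0,0,-0.43],
  [0,0,0,0,-0.43],
])

```text
time: 9.4
ee_pos: [0.4326, 0.2253, 0.0777]
orientation: [-0.072, 0.997, 0.0, -0.0]
wrist_force: [0.7, 0.0, -1.2]
finger_gap: 0.71
grip_force: 5.4
```

```bash
python3 tilt.py | grep -v scene
```

```text
top 231 [[-66, 57], [-63, 55], [-60, 63], [-57, 63], [-55, 67], [-52, 71], [-49, 72], [-46, 75], [-44, 73], [-41, 78], [-38, 79], [-33, 85], [-26, 87], [24, 66], [30, 70]]
[0.4326 0.2253 0.0777] 5.387502978555858 [ 0.7  0.  -1.2]
```

Emit:
step_arm([
  [0,0,0,0,-0.431],
  [0,0,0,0,-0.431],
  [0,0,0,0,-0.431],
])

```text
time: 9.88
ee_pos: [0.4326, 0.2253, 0.0778]
orientation: [-0.072, 0.997, 0.0, -0.0]
wrist_force: [-0.5, -0.1, -2.4]
finger_gap: 0.714
grip_force: 4.5
```

```bash
python3 tilt.py
```

```text
scene 61 [[-26, 91], [-19, 21], [-13, 25], [-7, 31], [-6, 103], [-4, 109], [1, 38], [9, 45], [16, 53], [22, 64], [26, 60], [29, 65], [31, 69], [32, 66], [32, 69], [35, 69]]
top 231 [[-66, 59], [-63, 61], [-60, 58], [-57, 64], [-55, 65], [-52, 70], [-49, 70], [-46, 73], [-43, 76], [-40, 80], [-37, 85], [-33, 87], [18, 63], [25, 63], [30, 74]]
[0.4326 0.2253 0.0778] 4.527993150986731 [-0.5 -0.1 -2.4]
```

Emit:
step_arm([
  [0,0,0,0,-0.432],
  [0,0,0,0,-0.432],
  [0,0,0,0,-0.432],
])

```text
time: 10.35
ee_pos: [0.4326, 0.2253, 0.0778]
orientation: [-0.072, 0.997, 0.0, -0.0]
wrist_force: [0.3, 0.3, -1.2]
finger_gap: 0.714
grip_force: 3.9
```

```bash
python3 tilt.py | grep -v scene
```

```text
top 204 [[-62, 46], [-58, 51], [-56, 56], [-54, 55], [-51, 60], [-49, 63], [-46, 66], [-44, 68], [-42, 71], [-38, 72], [-35, 80], [-31, 84], [20, 64], [26, 70], [31, 73]]
[0.4326 0.2253 0.0778] 3.9382539270445704 [ 0.3  0.3 -1.2]
```

Emit:
step_arm([
  [0,0,0,0,-0.433],
  [0,0,0,0,-0.433],
  [0,0,0,0,-0.433],
])

```text
time: 10.82
ee_pos: [0.4326, 0.2253, 0.0777]
orientation: [-0.072, 0.997, 0.0, -0.0]
wrist_force: [0.2, -0.4, -1.3]
finger_gap: 0.715
grip_force: 3.1
```

```bash
python3 tilt.py
```

```text
scene 76 [[-27, 79], [-17, 93], [-12, 97], [-9, 102], [-7, 22], [-2, 27], [6, 39], [12, 42], [18, 51], [21, 55], [24, 59], [28, 63], [30, 71], [32, 72], [34, 71], [35, 71]]
top 214 [[-66, 4], [-59, 50], [-56, 52], [-53, 53], [-51, 63], [-48, 58], [-46, 69], [-43, 66], [-41, 73], [-38, 75], [-34, 82], [-29, 87], [21, 62], [27, 67], [33, 70]]
[0.4326 0.2253 0.0777] 3.1327051715925336 [ 0.2 -0.4 -1.3]
```

Emit:
step_arm([
  [0,0,-0.02,0,-0.432],
  [0,0,-0.035,0,-0.432],
  [-0.015,-0.002,-0.036,0,-0.432],
  [-0.03,-0.004,-0.035,0,-0.432],
  [-0.045,-0.0065,-0.034,0,-0.432],
  [-0.06,-0.0085,-0.033,0,-0.432],
  [-0.075,-0.011,-0.033,0,-0.432],
  [-0.075,-0.011,-0.033,0,-0.432],
])

```text
time: 11.92
ee_pos: [0.4094, 0.2218, 0.0673]
orientation: [-0.072, 0.997, -0.0, -0.001]
wrist_force: [-1.0, 1.2, -1.0]
finger_gap: 0.718
grip_force: 3.5
```

```bash
python3 tilt.py
```

```text
scene 170 [[-29, 58], [-24, 73], [-16, 89], [12, 11], [15, 16], [17, 23], [20, 31], [22, 37], [25, 47], [26, 49], [29, 56], [31, 78], [32, 69], [33, 73], [35, 72]]
top 112 [[-48, 5], [-45, 30], [-43, 34], [-41, 35], [-39, 45], [-37, 48], [-34, 56], [-31, 65], [-27, 72], [20, 46], [24, 59], [27, 67], [30, 77], [32, 81]]
[0.4094 0.2218 0.0673] 3.480557883158326 [-1.   1.2 -1. ]
```

Emit:
step_arm([
  [-0.02,-0.003,-0.003,0,-0.432],
  [-0.04,-0.006,-0.008,0,-0.432],
  [-0.06,-0.0085,-0.014,0,-0.432],
  [-0.075,-0.011,-0.02,0,-0.432],
  [-0.08,-0.0115,-0.023,0,-0.432],
  [-0.08,-0.0115,-0.023,0,-0.432],
])

```text
time: 12.78
ee_pos: [0.3867, 0.2188, 0.0619]
orientation: [-0.072, 0.997, 0.0, 0.001]
wrist_force: [2.9, -1.8, 3.3]
finger_gap: 0.718
grip_force: 3.5
```

```bash
python3 tilt.py; python3 -c "
from h import *
im,D=snap('scene','s2'); cv2.imwrite('pics/s2c.png',cv2.resize(im[60:220,240:440],(600,480))[...,::-1])"
```

```text
scene 245 [[-26, 80], [-22, 67], [27, 81], [30, 82], [30, 43], [31, 38], [31, 18], [31, 18], [32, 15], [32, 81], [32, 14], [32, 17], [33, 53], [33, 78], [34, 55]]
top 57 [[13, 10], [14, 6], [16, 8], [17, 7], [19, 7], [22, 7], [25, 10], [28, 81], [29, 34], [30, 39], [30, 42], [30, 52], [31, 16], [31, 82], [32, 21]]
[0.3867 0.2188 0.0619] 3.5189082054421306 [ 2.9 -1.8  3.3]
```

View pics/s2c.png

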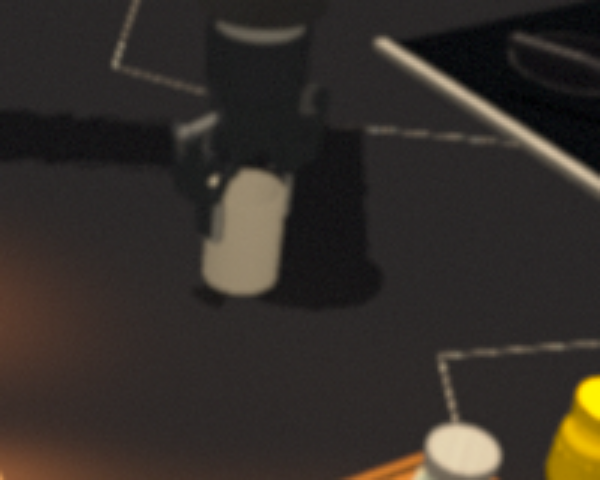

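The crop shows the beaker standing upright in the pads, around (245,230). I grip it firmly, lift and carry it.

Emit:
step_arm([
  [0,0,0,0,-0.35],
  [0,0,0,0,-0.35],
  [0,0,0,0,-0.35],
  [0,0,0.05,0,-0.35],
  [0,0,0.15,0,-0.35],
  [0,0,0.25,0,-0.35],
  [0,0,0.35,0,-0.35],
  [0.1,-0.06,0.37,0,-0.35],
  [0.2,-0.12,0.37,0,-0.35],
  [0.3,-0.18,0.37,0,-0.35],
  [0.4,-0.24,0.37,0,-0.35],
  [0.5,-0.3,0.37,0,-0.35],
  [0.6,-0.36,0.37,0,-0.35],
  [0.7,-0.42,0.37,0,-0.35],
  [0.8,-0.48,0.37,0,-0.35],
  [0.9,-0.537,0.37,0,-0.35],
  [0.95,-0.537,0.37,0,-0.35],
  [0.95,-0.537,0.37,0,-0.35],
  [0.95,-0.537,0.37,0,-0.35],
])

```text
time: 15.3
ee_pos: [0.6704, 0.0579, 0.1714]
orientation: [-0.072, 0.997, 0.0, -0.001]
wrist_force: [0.2, 0.4, -1.4]
finger_gap: 0.696
grip_force: 65.2
```

```bash
cat > bk.py <<'E'
from h import *
o=r.observe(); e=o['ee_pos']; print(e.round(4),o['grip_force'])
for n in('scene','top'):
    im,D=r.read_camera(n); P=cloud(n,D); q=P-e; I=im.astype(int)
    m=(np.hypot(q[...,0],q[...,1])<.06)&(P[...,2]>e[2]-.058)&(q[...,2]<.03)&(I.mean(-1)>85)&(I.max(-1)-I.min(-1)<60)
    Q=P[m]
    from scipy.optimize import least_squares
    side=Q[(Q[:,2]<e[2]+.01)]
    if len(side)>30:
        f=lambda p:np.hypot(side[:,0]-p[0]-p[2]*(side[:,2]-e[2]),side[:,1]-p[1]-p[3]*(side[:,2]-e[2]))-.03
        s=least_squares(f,[e[0],e[1],0,0],loss='soft_l1',f_scale=.002); print(n,len(side),'centre',s.x[:2].round(4),'tilt',s.x[2:].round(3),'rms',np.std(f(s.x)).round(4),'top z',np.percentile(Q[:,2],98).round(4))
    else: print(n,len(side),'few')
E
python3 bk.py
```

```text
[0.6704 0.0579 0.1714] 65.17447292804718
scene 1433 centre [0.673  0.0545] tilt [-0.005 -0.08 ] rms 0.0016 top z 0.1896
top 219 centre [0.6723 0.0585] tilt [-0.04  -0.064] rms 0.0063 top z 0.1923
```

Emit:
step_arm([
  [0.072,0,0,0,-0.35],
  [0.072,0,-0.08,0,-0.35],
  [0.072,0,-0.16,0,-0.35],
  [0.072,0,-0.24,0,-0.35],
  [0.072,0,-0.29,0,-0.35],
  [0.072,0,-0.32,0,-0.35],
  [0.072,0,-0.33,0,-0.35],
  [0.072,0,-0.335,0,-0.35],
  [0.072,0,-0.335,0,-0.35],
])

```text
time: 16.52
ee_pos: [0.693, 0.0575, 0.0722]
orientation: [-0.072, 0.997, 0.0, 0.0]
wrist_force: [0.7, 0.1, -1.8]
finger_gap: 0.702
grip_force: 65.2
```

```bash
python3 bk.py
```

```text
[0.693  0.0575 0.0722] 65.20920597016811
scene 1098 centre [0.6946 0.0538] tilt [-0.012 -0.086] rms 0.002 top z 0.0902
top 185 centre [0.6946 0.0592] tilt [-0.057  0.01 ] rms 0.0061 top z 0.0922
```

Emit:
step_arm([
  [0,0,-0.005,0,-0.35],
  [0,0,-0.009,0,-0.35],
  [0,0,-0.012,0,-0.35],
  [0,0,-0.012,0,-0.35],
])

```text
time: 17.12
ee_pos: [0.6929, 0.0575, 0.0684]
orientation: [-0.072, 0.997, 0.0, 0.0]
wrist_force: [-1.0, 0.2, 1.5]
finger_gap: 0.695
grip_force: 65.4
```

Emit:
step_arm([
  [0,0,-0.003,0,-0.35],
  [0,0,-0.004,0,-0.35],
  [0,0,-0.004,0,-0.35],
])

```text
time: 17.5
ee_pos: [0.6931, 0.0575, 0.0682]
orientation: [-0.072, 0.997, -0.0, 0.001]
wrist_force: [-1.6, 0.1, 5.8]
finger_gap: 0.696
grip_force: 65.9
```

Contact is felt at +6 N. I loosen gently, open and retreat straight up.

Emit:
step_arm([
  [0,0,0,0,-0.41],
  [0,0,0,0,-0.43],
  [0,0,0,0,-0.45],
  [0,0,0,0,-0.6],
  [0,0,0,0,-0.9],
  [0,0,0,0,-0.9],
  [0,0,0.05,0,-0.9],
  [0,0,0.15,0,-0.9],
  [0,0,0.3,0,-0.9],
  [0,0,0.45,0,-0.9],
  [-0.2,-0.2,0.5,0.1,-0.9],
  [-0.4,-0.4,0.5,0.2,-0.6],
  [-0.6,-0.6,0.5,0.3,-0.3],
  [-0.693,-0.82,0.5,0.4,-0.1],
  [-0.693,-0.82,0.5,0.5,-0.1],
  [-0.693,-0.82,0.5,0.6,-0.1],
  [-0.693,-0.82,0.5,0.7,-0.1],
  [-0.693,-0.82,0.5,0.8,-0.1],
  [-0.693,-0.82,0.5,0.9,-0.1],
  [-0.693,-0.82,0.5,0.9,-0.1],
])

```text
time: 20.0
ee_pos: [0.4849, -0.1886, 0.2179]
orientation: [-0.702, 0.712, -0.001, 0.0]
wrist_force: [0.5, -0.1, 0.6]
finger_gap: 0.55
grip_force: 0.0
```

```bash
python3 - <<'E'
from h import *
o=r.observe(); print(o['ee_pos'],o['orientation'],o['joint_positions'].round(2))
im,D=snap('top','t3'); im2,D2=snap('scene','s3')
cv2.imwrite('pics/j3.png',np.hstack([cv2.resize(im[100:310,160:440],(400,300)),cv2.resize(im2[120:330,90:430],(400,300))])[...,::-1])
from scipy.optimize import least_squares
for n,i,d in(('top',im,D),('scene',im2,D2)):
    P=cloud(n,d); q=P-[.694,.058,0]; m=(np.hypot(q[...,0],q[...,1])<.045)&(P[...,2]>.018)&(P[...,2]<.1); Q=P[m]; rim=Q[Q[:,2]>.08]
    A=rim[:,:2]; (cx,cy),rr=cv2.minEnclosingCircle((A*1000).astype(np.float32)); f=lambda p:np.clip(np.abs(np.hypot(*(A-p).T)-.028)-.002,0,.004)
    print(n,len(rim),cx,cy,rr,least_squares(f,[.694,.058]).x.round(4),np.percentile(rim[:,2],[10,50,90]).round(4))
for c,h in(((.501,-.116),'ns'),((.485,-.187),'nl'),((.4825,-.2635),'st')):
    P=cloud('scene',D2); q=np.hypot(P[...,0]-c[0],P[...,1]-c[1])<.022; Q=P[q&(P[...,2]>.022)]; print(h,len(Q),Q[:,:2].mean(0).round(4),Q[:,2].max().round(4))
E
```

```text
[ 0.4848675  -0.18864932  0.21793812] [-7.01689261e-01  7.12482690e-01 -6.38836443e-04  4.35597174e-04] [ 0.02 -0.18 -0.19  0.   -1.56 -0.03]
top 205 694.9334106445312 58.9634895324707 30.036157608032227 [0.6947 0.0588] [0.0825 0.0859 0.0888]
scene 311 696.1932983398438 57.009525299072266 30.4508113861084 [0.6968 0.0568] [0.0813 0.085  0.0866]
ns 128 [ 0.5082 -0.1192] 0.0527
nl 289 [ 0.4896 -0.1883] 0.3107
st 240 [ 0.487  -0.2633] 0.0504
```

View pics/j3.png

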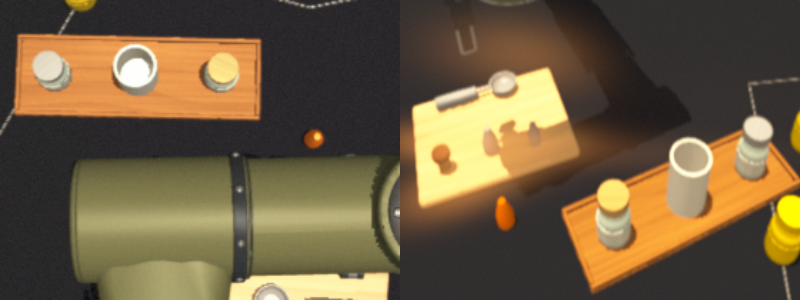

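The picture shows the beaker upright between the jars, mouth at (136,68) in the left half and beaker at (690,178) in the right; measured centre (0.695, 0.058). Next I pick up the large nozzle.

Emit:
step_arm([
  [0,0.005,-0.1,0,-0.1],
  [0,0.005,-0.25,0,-0.1],
  [0,0.005,-0.4,0,-0.1],
  [0,0.005,-0.5,0,-0.1],
  [0,0.005,-0.55,0,-0.1],
  [0,0.005,-0.575,0,-0.1],
  [0,0.005,-0.575,0,-0.1],
  [0,0.005,-0.575,0,0.2],
  [0,0.005,-0.575,0,0.5],
  [0,0.005,-0.575,0,0.8],
  [0,0.005,-0.575,0,0.8],
  [0,0.005,-0.575,0,0.8],
])

```text
time: 21.6
ee_pos: [0.4856, -0.1872, 0.0457]
orientation: [-0.702, 0.712, -0.001, 0.0]
wrist_force: [-1.7, 1.1, 6.5]
finger_gap: 0.268
grip_force: 58.8
```

Emit:
step_arm([
  [0,0,0,0,0.2],
  [0,0,0,0,0.2],
  [0,0,-0.01,0,0.2],
  [0,0,-0.018,0,0.2],
  [0,0,-0.018,0,0.2],
  [0,0,-0.018,0,0.8],
  [0,0,-0.018,0,0.8],
  [0,0,-0.018,0,0.8],
  [0,0,-0.018,0,0.8],
])

```text
time: 22.72
ee_pos: [0.4849, -0.187, 0.0389]
orientation: [-0.702, 0.712, -0.0, 0.0]
wrist_force: [-0.2, -0.9, 1.8]
finger_gap: 0.276
grip_force: 58.9
```

Emit:
step_arm([
  [0,0,0.03,0,0.8],
  [0,0,0.12,0,0.8],
  [0,0,0.25,0,0.8],
  [0,0,0.4,0,0.8],
  [0.1,0.12,0.42,0,0.8],
  [0.2,0.24,0.42,0,0.8],
  [0.3,0.36,0.42,0,0.8],
  [0.4,0.48,0.42,0,0.8],
  [0.5,0.6,0.42,0,0.8],
  [0.6,0.72,0.42,0,0.8],
  [0.7,0.817,0.42,0,0.8],
  [0.7,0.817,0.42,0,0.8],
  [0.7,0.817,0.42,0,0.8],
])

```text
time: 24.35
ee_pos: [0.6947, 0.0579, 0.1647]
orientation: [-0.702, 0.712, 0.0, -0.0]
wrist_force: [-0.4, -0.4, 0.1]
finger_gap: 0.278
grip_force: 59.0
```

```bash
python3 - <<'E'
from h import *
o=r.observe(); e=o['ee_pos']; print(e.round(4),o['finger_gap'],o['grip_force'])
im,D=snap('scene','s4'); u,v=proj('scene',[e-[0,0,.03]])[0].astype(int); print(u,v)
c=im[v-75:v+75,u-100:u+100]; cv2.imwrite('pics/s4c.png',cv2.resize(c,(600,450),interpolation=cv2.INTER_CUBIC)[...,::-1])
E
```

```text
[0.6947 0.0579 0.1647] 0.2781507355972042 58.981149064802594
340 207
```

View pics/s4c.png

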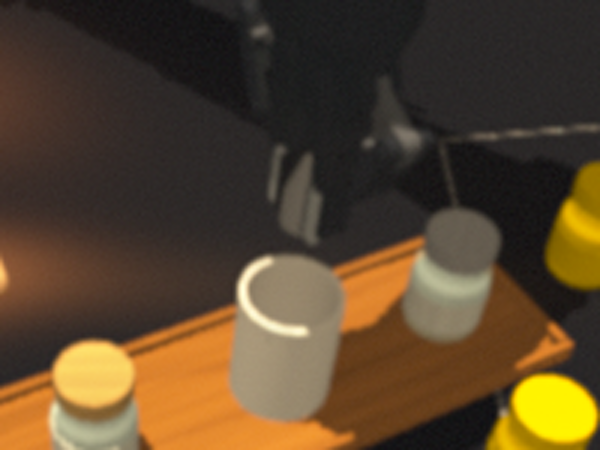

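The large nozzle is held between the pads at (295,195), over the beaker's mouth at (290,295). I lower it close above the mouth and release.

Emit:
step_arm([
  [0,0,-0.08,0,0.8],
  [0,0,-0.14,0,0.8],
  [0,0,-0.167,0,0.8],
  [0,0,-0.167,0,0.8],
  [0,0,-0.167,0,0.8],
  [0,0,-0.167,0,0.2],
  [0,0,-0.167,0,0],
  [0,0,-0.167,0,-0.1],
  [0,0,-0.167,0,-0.1],
  [0,0,-0.167,0,-0.1],
  [0,0,0,0,-0.1],
  [0,0,0.15,0,-0.1],
  [-0.15,-0.15,0.2,0,-0.1],
  [-0.3,-0.3,0.2,0,-0.1],
  [-0.45,-0.42,0.2,0,-0.1],
  [-0.6,-0.54,0.2,0,-0.1],
  [-0.647,-0.58,0.2,0,-0.1],
  [-0.647,-0.58,0.2,0,-0.1],
  [-0.647,-0.58,0.2,0,-0.1],
])

```text
time: 26.78
ee_pos: [0.5013, -0.1154, 0.2245]
orientation: [-0.702, 0.712, 0.0, -0.0]
wrist_force: [1.0, -0.3, -0.2]
finger_gap: 0.554
grip_force: 0.0
```

```bash
python3 - <<'E'
from h import *
o=r.observe(); print(o['ee_pos'].round(4))
im,D=snap('top','t5'); im2,D2=snap('scene','s5')
cv2.imwrite('pics/j5.png',np.hstack([cv2.resize(im[110:200,170:350],(400,300),interpolation=cv2.INTER_CUBIC),cv2.resize(im2[120:330,90:430],(400,300))])[...,::-1])
P=cloud('top',D); m=np.hypot(P[...,0]-.695,P[...,1]-.058)<.022; Q=P[m]; print('inside z',np.percentile(Q[:,2],[5,50,95]).round(3))
P=cloud('scene',D2); q=np.hypot(P[...,0]-.501,P[...,1]+.116)<.022; Q=P[q&(P[...,2]>.022)&(P[...,2]<.08)]; print(len(Q),Q[:,:2].mean(0).round(4))
E
```

```text
[ 0.5013 -0.1154  0.2245]
inside z [0.01  0.025 0.055]
129 [ 0.5083 -0.1192]
```

View pics/j5.png

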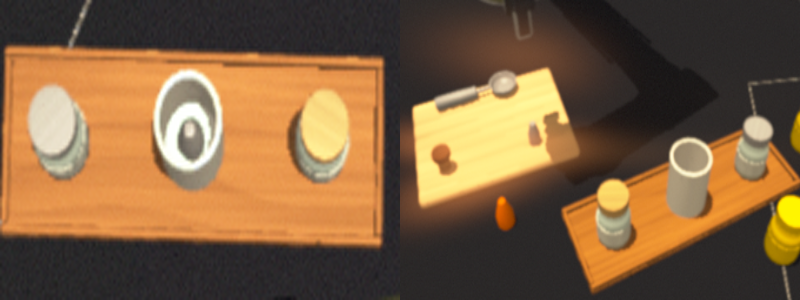

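The large nozzle stands inside the beaker (190,135). The small one still stands on the board (533,132). I pick it up the same way.

Emit:
step_arm([
  [0,-0.002,-0.1,0,-0.1],
  [0,-0.002,-0.25,0,-0.1],
  [0,-0.002,-0.4,0,-0.1],
  [0,-0.002,-0.52,0,-0.1],
  [0,-0.002,-0.59,0,-0.1],
  [0,-0.002,-0.613,0,-0.1],
  [0,-0.002,-0.613,0,-0.1],
  [0,-0.002,-0.613,0,0.2],
  [0,-0.002,-0.613,0,0.5],
  [0,-0.002,-0.613,0,0.9],
  [0,-0.002,-0.613,0,0.9],
  [0,-0.002,-0.613,0,0.9],
  [0,-0.002,-0.613,0,0.9],
])

```text
time: 28.5
ee_pos: [0.5014, -0.1166, 0.0421]
orientation: [-0.702, 0.712, -0.001, 0.001]
wrist_force: [-0.4, 0.7, 5.0]
finger_gap: 0.203
grip_force: 58.8
```

Emit:
step_arm([
  [0,0,0.03,0,0.9],
  [0,0,0.12,0,0.9],
  [0,0,0.25,0,0.9],
  [0,0,0.4,0,0.9],
  [0.1,0.09,0.42,0,0.9],
  [0.2,0.18,0.42,0,0.9],
  [0.3,0.27,0.42,0,0.9],
  [0.4,0.36,0.42,0,0.9],
  [0.5,0.45,0.42,0,0.9],
  [0.6,0.54,0.42,0,0.9],
  [0.645,0.582,0.42,0,0.9],
  [0.645,0.582,0.42,0,0.9],
  [0.645,0.582,0.42,0,0.9],
])

```text
time: 30.12
ee_pos: [0.6938, 0.0576, 0.1668]
orientation: [-0.702, 0.712, 0.0, -0.0]
wrist_force: [0.0, 0.1, 0.5]
finger_gap: 0.203
grip_force: 58.8
```

```bash
python3 -c "
from h import *
print(onplane('top',[[254.6,148.4]],.052),onplane('top',[[254.6,150.5]],.03))"
```

```text
[[0.6959388  0.05938096 0.052     ]] [[0.69595639 0.06071915 0.03      ]]
```

The large nozzle stands at the centre of the beaker, so I release the small one 12 mm to the side, still within the mouth.

Emit:
step_arm([
  [0.004,-0.038,-0.08,0,0.9],
  [0.004,-0.038,-0.14,0,0.9],
  [0.004,-0.038,-0.165,0,0.9],
  [0.004,-0.038,-0.165,0,0.9],
  [0.004,-0.038,-0.165,0,0.9],
  [0.004,-0.038,-0.165,0,0.4],
  [0.004,-0.038,-0.165,0,0.2],
  [0.004,-0.038,-0.165,0,0],
  [0.004,-0.038,-0.165,0,0],
  [0.004,-0.038,-0.165,0,0],
  [0.004,-0.038,0,0,0],
  [0.004,-0.038,0.15,0,0],
  [-0.15,-0.2,0.2,0,0],
  [-0.3,-0.35,0.2,0,0],
  [-0.45,-0.5,0.2,0,0],
  [-0.6,-0.65,0.2,0,0],
  [-0.6,-0.65,0.2,0,0],
  [-0.6,-0.65,0.2,0,0],
])

```text
time: 32.38
ee_pos: [0.5141, -0.1372, 0.2274]
orientation: [-0.702, 0.712, -0.0, 0.001]
wrist_force: [0.5, 0.4, -0.3]
finger_gap: 0.497
grip_force: 0.0
```

```bash
python3 - <<'E'
from h import *
im,D=snap('top','t6'); im2,D2=snap('scene','s6')
cv2.imwrite('pics/j6.png',np.hstack([cv2.resize(im[110:200,170:350],(400,300),interpolation=cv2.INTER_CUBIC),cv2.resize(im2[120:330,90:430],(400,300))])[...,::-1])
P=cloud('top',D); m=np.hypot(P[...,0]-.695,P[...,1]-.058)<.022; Q=P[m]; print('inside z',np.percentile(Q[:,2],[5,50,95,100]).round(3))
m=(np.hypot(P[...,0]-.695,P[...,1]-.058)<.045)&(P[...,2]>.08); print(cv2.minEnclosingCircle((P[m][:,:2]*1000).astype(np.float32)))
E
```

```text
inside z [0.01  0.046 0.085 0.088]
((694.8217163085938, 59.33583068847656), 30.262096405029297)
```

View pics/j6.png

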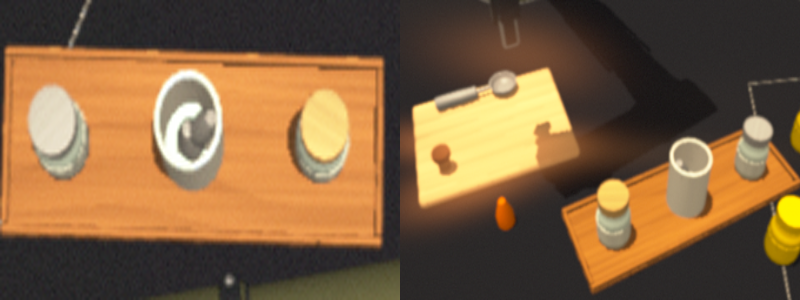

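Both nozzles are in the beaker: large at (190,130), small leaning beside it at (205,120). The jars, stopper and spoon look unmoved and the arm is clear, so I hand in.

```bash
python3 -c "
from bench import r
print(r.close_job())"
```

```text
the job is handed in; nothing more can be done
None
```

The beaker stands upright on the tray midway between the jars with both steel nozzles in it, and the job is handed in at about 32.5 s; the small nozzle leans beside the large one, and the last pictures show the jars, stopper and spoon in place.

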